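# Rearm the inspection rig and hold its mirror on the reference ball

### The job

Rearm the inspection rig: push the black mushroom button on the grey control box fully down, let it spring up, then twist its head clockwise (seen from above) right round to its stop. Then take the upright pin on the mirror's lever and swing the spring-loaded mirror until the small camera, looking into the mirror, has the white reference ball in the middle of its picture, and finish while the gripper is still holding the mirror there, because it springs back if let go. Leave the bottle, the jar and the wood offcut where they stand.

Things in the scene. Friction and masses are not known exactly. Their poses are not given: they have to be found in the camera images.
- rig: Fixed inspection rig: base plate 90 x 300 x 12 mm, mirror at one end, camera (grey 46 mm box, black lens, top 108 mm above the bench) at the other. Origin on the bench below the mirror's upright turning axis; z up; +y points from the axis to the camera (lens front 183 mm away). The camera looks level along -y straight at the axis, 85 mm above the bench.
- mirror (a joint): Turn of the mirror about its upright axis, rad, anticlockwise from above, 0 (rest) to 1.1. The flat mirror (92 x 56 mm, upright, reflecting face through the axis, frame top 113 mm above the bench) faces 0.349 rad + joint from the rig's +x towards +y. A spring (0.4 N m/rad) pulls it to 0. The ball is met at a joint value of 0.25 to 0.75.
- mirror_pin (a point): Point on the upright steel pin that turns the mirror, 150 mm above the bench. The pin is round, 12 mm in diameter, its top at 167 mm, on the end of a flat lever (12 mm wide, top at 125 mm), 80 mm from the turning axis directly behind the mirror's face; it moves round the axis with the mirror. x axis: the way the mirror faces.
- sight (a point): Not a visible thing: the camera's view. Frame on the mirror's axis, 85 mm above the bench; its level x axis is where the middle of the camera's picture looks after the mirror: at -0.873 rad + 2 x mirror from the rig's +x towards +y. The ball is in the middle of the picture when it lies on this x axis.
- ball (a point): Centre of the white reference ball, 44 mm in diameter, 85 mm above the bench on a thin stem with a round dark foot (56 mm); fixed; 0.15 to 0.27 m from the mirror's axis, on the side the mirror faces.
- stop_press (a joint): How far the mushroom button is pushed in, m: 0 up, 0.008 fully down. It springs back up when let go (about 1.2 N at the top, 6 N fully down).
- stop_turn (a joint): Turn of the mushroom head, rad, growing clockwise seen from above, to a stop at 1.2; starts between 0 and 0.25; stays where it is left (friction 0.05 N m).
- stop_grip (a point): Point on the button's upright axis, 10 mm below the top of the gripping rib on the black mushroom head. Rib 36 mm long (x axis), 12 mm thick (y axis), 24 mm proud of the 46 mm round head; its top is 100 mm above the bench with the button up. The frame turns with the head. The button is on a fixed grey box 90 x 90 x 50 mm.
- oil_bottle: White oil bottle, 64 mm in diameter, 170 mm tall, loose; origin at the centre of its underside. Leave alone.
- nail_jar: Closed glass jar, 60 mm in diameter, 75 mm tall, loose; origin at the centre of its underside. Leave alone.
- offcut: Light wood offcut 100 x 70 x 35 mm, loose; origin at the centre of its underside. Leave alone.
Things that resemble listed ones, but are neither listed nor needed, are in the scene too. Leave any purple or red look-alike of the part that bears ball alone.

How it is judged (in metres and radians):
On the way, in this order (a step that is already met when the one before it is completed fails the run):
1. the mushroom button is pushed fully down (value of joint stop_press above 0.0065 m), for 0.05 s.
2. the button is let up and its head is turned clockwise to the stop (value of joint stop_turn above 1.08 rad and value of joint stop_press below 0.003 m), for 0.1 s.
At the end, for the whole second after the job is handed in: The reflected middle of the camera's picture falls on the ball (within 20 mm of its centre); mirror still, held by the fingers (over 0.5 N); button up (within 2 mm), head still at its stop (1.05 rad or more of 1.2); bystanders within 20 mm of their starts (y of ball in the frame of sight between -0.02 and 0.02 m and x of ball in the frame of sight above 0.05 m and contact force between the fingers and mirror above 0.5 N and velocity of joint mirror between -0.1 and 0.1 rad/s and value of joint stop_turn above 1.05 rad and value of joint stop_press below 0.002 m and distance of each of oil_bottle, nail_jar, offcut from where it was at the start of the episode below 0.02 m); the arm keeps its last pose, push and grip.
It fails at once if the oil bottle is disturbed (moved 20 mm or more) (distance of oil_bottle from where it was at the start of the episode above 0.02 m).
It fails at once if the nail jar is disturbed (moved 20 mm or more) (distance of nail_jar from where it was at the start of the episode above 0.02 m).
It fails at once if the offcut is disturbed (moved 20 mm or more) (distance of offcut from where it was at the start of the episode above 0.02 m).
It also fails if it takes over 48 s, if anything falls off the work surface, if the arm or the gripper's body presses on something with over 40 N, if the wrist force passes 120 N, or if a joint passes its speed limit or range.

### The arm

A 6-joint arm with a two-finger parallel gripper is mounted at the origin on the work surface. World frame = base frame: x ahead of the robot, y to its left, z up, the work surface at z = 0. Lengths are in mm, angles in rad, forces in N, time in s.
With the tool pointing down it reaches from about 350 to 775 mm from the base axis. Payload 7.3 kg.
Tool frame: the origin (TCP) lies on the centre line of the jaws, within the pads' length; the fingertips stand 17 mm ahead of it and the grasp point (between the pads) lies 2 mm behind it; z points along the fingers, y is the line along which they close (so a half turn about z gives the same grasp; the last joint's range is limited). The gripper opens to 92 mm and grips with 3 to 60 N. Pads are 19 mm wide; open, the fingers measure 130 mm over their backs; the gripper's body (75 mm by 190 mm) begins 47 mm behind the grasp point.
Start: joints at [-1.358, 0.342, 1.524, -0, 1.275, -0.146], TCP at [184.377, -491.577, 243.741] pointing down, gripper open.
Joint ranges: [-2.53, 2.53], [-0.77, 2.02], [0.04, 2.7], [-1, 4.14], [0.28, 2.66], [-3.11, 3.11]. Speed limits (rad/s): [2.57, 2.57, 3.14, 3.14, 3.14, 3.14].

### API

Orientations are given as [roll, pitch, yaw] about the fixed x, y, z axes, in that order (R = Rz(yaw) Ry(pitch) Rx(roll)).
In Python, from plant import bot gives the robot as it stands. The module is installed in compiled form; this text tells all that it offers.
- The arm moves only by the shell command python3 -m pendant 'ROWS'. ROWS is JSON, a list of rows, each a list of 3 entries, a list of its own where there are three numbers: the shift along the world's x, y, z as a fraction of full scale, then the turn, a rotation vector about the world's x, y, z as a fraction of full scale, then the opening, from -1 (shut) to 1 (fully open), so that 0 is half open. In form: [[[tx, ty, tz], [rx, ry, rz], claw], ...]. A call has exactly 10 rows; each row shifts and turns the commanded pose from where the row before left it; what a row does not reach is not made up. Full scale, the value 1, is 30 mm for a shift and 0.12 rad for a turn. A row lasts 1/12 s, in which the tool goes at most 41.7 mm and 7.16 degrees, less where a joint would pass 70% of its speed; a pose out of reach is approached as far as the arm can. A call with a number of a shift or a turn outside -1 to 1 is refused whole. A call with a gripper value outside its range is refused whole. The fingers move at their own pace and stop on an object; the grip force is fixed at half the most. Time passes only in rows, so rows that do not move let the fingers close, or fill a call up. It gives the time, the measured TCP pose, the force, the opening and the grip force at its end, in the units of the state.
- bot.get_obs(): the state, without advancing time (a new reading comes with each control period).
- bot.capture(name): name is "scene" or "side" or "wrist"; returns the picture (480x640x3 uint8, blue, green, red); there is no depth.
- bot.camera_params(name): a dict with "fovy" (degrees; the focal length in pixels is half the picture's height over the tangent of half this angle, whatever the lens; pixels are square), "cx", "cy" (the principal point, pixels), "camera_from_world" (4x4, takes a point from world to camera coordinates). Camera axes: x right, y down, z forward; pixel columns grow to the right and rows downward; lengths in mm; the calibration is good to about 2 mm. A picture is of the moment at which its call begins: read the wrist's pose just before it. camera_params takes no time and is no camera call; for the wrist camera it gives the pose at the moment of the call.
- bot.close_job(): hands the job in; it is judged then, once.
The state is a dict: "time": time; "joint_positions": joint angles; "dq": joint speeds; "tau": joint torques, N m; "tool_pos": TCP position; "tcp_rot": TCP orientation; "contact_force": force on the tool from outside, world axes, zero at the start; "moment": the same for the moment, N m; "grip_width": finger opening in mm; "finger_force": force on a finger pad.
Only numpy, scipy, OpenCV 4.12 (cv2) and the standard library are available. Lean on these libraries where they do the work, as an engineer would, in place of code of your own. Each camera call takes 0.05 s, during which the arm holds its last target. There are 200 camera calls.

## Working session

There is one attempt and no reset: what is moved stays moved. The work goes in short steps, Python scripts to look and compute and a shell command to move; the robot and the scene stay as the last step left them, time stands still between calls to the robot, and variables do not carry over. Pictures are saved under pics/ and viewed, at most 10 in all, crops included, and the job is handed in when it is done.

```bash
mkdir -p pics
cat > h.py <<'E'
import numpy as np, cv2
from plant import bot
def cam(n):
    p=bot.camera_params(n); f=240/np.tan(np.radians(p['fovy'])/2)
    return f,p['cx'],p['cy'],np.array(p['camera_from_world'])
def ray(n,u,v,C=None):
    f,cx,cy,T=C or cam(n); R=T[:3,:3]
    return -R.T@T[:3,3], R.T@np.array([(u-cx)/f,(v-cy)/f,1])
def atz(n,u,v,z,C=None):
    o,d=ray(n,u,v,C); return o+d*(z-o[2])/d[2]
def proj(n,P,C=None):
    f,cx,cy,T=C or cam(n); q=T[:3,:3]@np.array(P,float)+T[:3,3]; return np.array([f*q[0]/q[2]+cx,f*q[1]/q[2]+cy])
def tri(obs):
    A=np.zeros((3,3));b=np.zeros(3)
    for n,u,v in obs:
        o,d=ray(n,u,v); d/=np.linalg.norm(d); M=np.eye(3)-np.outer(d,d); A+=M;b+=M@o
    return np.linalg.solve(A,b)
E
python3 - <<'E'
from h import *
for n in ('scene','side','wrist'):
    cv2.imwrite(f'pics/{n}0.png',bot.capture(n)); print(n,[np.round(x,2) for x in cam(n)])
print(bot.get_obs())
E
```

```text
scene [np.float64(500.42), np.float64(322.48), np.float64(233.52), array([[ 8.50000e-01,  5.30000e-01,  3.00000e-02, -4.90400e+02],
       [ 3.00000e-01, -4.30000e-01, -8.50000e-01, -6.15300e+01],
       [-4.40000e-01,  7.30000e-01, -5.20000e-01,  1.55194e+03],
       [ 0.00000e+00,  0.00000e+00,  0.00000e+00,  1.00000e+00]])]
side [np.float64(526.43), np.float64(316.71), np.float64(243.26), array([[-7.4000e-01, -6.8000e-01, -1.0000e-02,  3.9128e+02],
       [-3.5000e-01,  3.9000e-01, -8.5000e-01,  2.8640e+02],
       [ 5.8000e-01, -6.3000e-01, -5.2000e-01,  9.1666e+02],
       [ 0.0000e+00,  0.0000e+00,  0.0000e+00,  1.0000e+00]])]
wrist [np.float64(399.08), np.float64(317.73), np.float64(241.93), array([[ 3.5000e-01, -9.4000e-01, -0.0000e+00, -5.2544e+02],
       [-9.1000e-01, -3.4000e-01,  2.4000e-01, -2.9700e+01],
       [-2.3000e-01, -8.0000e-02, -9.7000e-01,  3.8718e+02],
       [ 0.0000e+00,  0.0000e+00,  0.0000e+00,  1.0000e+00]])]
{'time': 0.15, 'joint_positions': array([-1.35801468e+00,  3.42599072e-01,  1.52477202e+00,  3.97775679e-05,
        1.27540842e+00, -1.46013112e-01]), 'dq': array([ 1.27025784e-03, -2.74221928e-03, -2.98776451e-03,  6.78000304e-04,
       -2.16387422e-05,  1.95209794e-04]), 'tau': array([ 8.81268061e-04, -4.31468117e+01, -2.44354409e+01,  7.17472751e-02,
        5.37525374e-02, -8.85479380e-05]), 'tool_pos': array([ 184.31826903, -491.28760134,  243.19463943]), 'tcp_rot': array([-3.14042397e+00, -2.10316545e-04,  3.58783032e-01]), 'contact_force': array([0.24596767, 0.07043791, 0.89278841]), 'moment': array([-0.06051363, -0.01680708, -0.04067024]), 'finger_force': 0.0, 'grip_width': 92.0120806523948}
```

View pics/scene0.png

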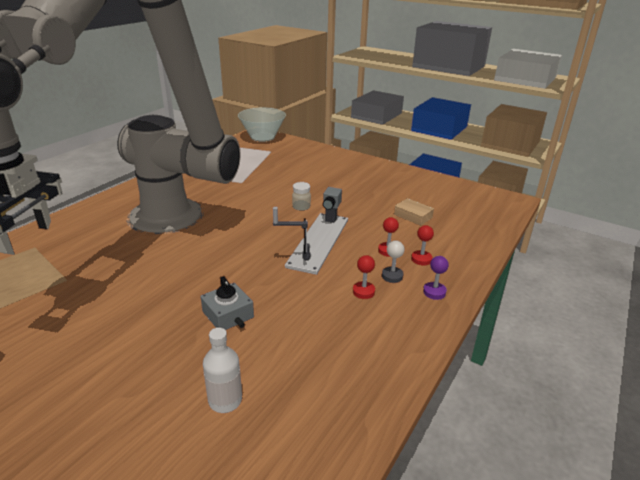

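View pics/side0.png

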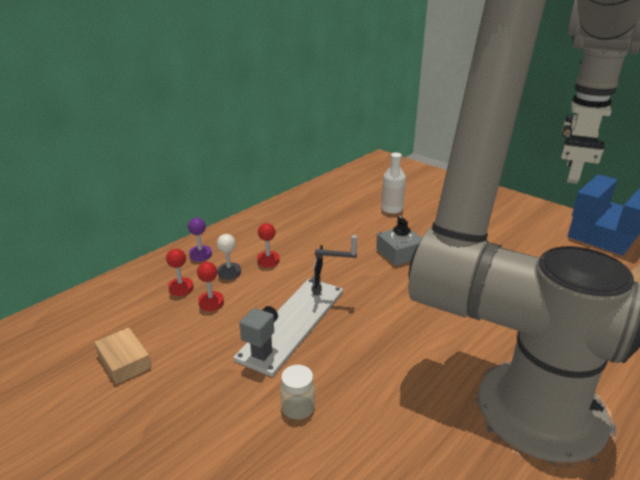

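Scene view: the white ball is at (396,249). Look-alikes are red at (390,226), (425,234) and (366,264), and purple at (439,265). The mushroom button is at (226,290), the mirror pin at (276,215), the bottle at (223,375), the jar at (301,196) and the offcut at (413,212). In the side view the ball is at (227,243), the pin at (354,245) and the button at (401,227). I choose the white ball on the dark foot, and will check it in enlarged crops.

Run:
```python
from h import *
def mk(n,boxes,out):
    im=cv2.imread(f'pics/{n}0.png')
    cs=[cv2.resize(im[y:y+h,x:x+w],None,fx=s,fy=s,interpolation=cv2.INTER_CUBIC) for x,y,w,h,s in boxes]
    H=max(c.shape[0] for c in cs); cs=[cv2.copyMakeBorder(c,0,H-c.shape[0],0,5,0) for c in cs]
    o=np.hstack(cs); print(o.shape); cv2.imwrite(out,o)
mk('scene',[(265,180,90,100,5),(195,270,65,65,5)],'pics/sc.png')
mk('side',[(230,225,135,155,3.5),(370,205,60,65,5)],'pics/sd.png')
for n in('scene','side'):
    g=cv2.imread(f'pics/{n}0.png').astype(int); m=((g.min(2)>120)&(g.max(2)-g.min(2)<40)).astype(np.uint8)
    k,l,s,c=cv2.connectedComponentsWithStats(m)
    t={'scene':(396,249),'side':(227,243)}[n]; i=np.argmin(np.hypot(*(c[1:]-t).T)+ (s[1:,4]<60)*999)+1; print(n,s[i],c[i])
```

```text
(500, 785, 3)
(542, 782, 3)
scene [388 241  16  15 202] [395.42574257 247.9950495 ]
side [217 235  18  17 227] [225.51101322 242.28634361]
```

View pics/sc.png

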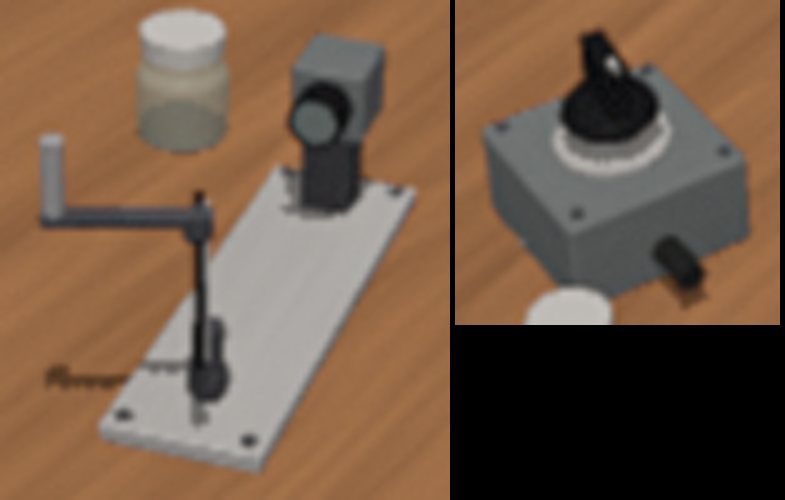

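View pics/sd.png

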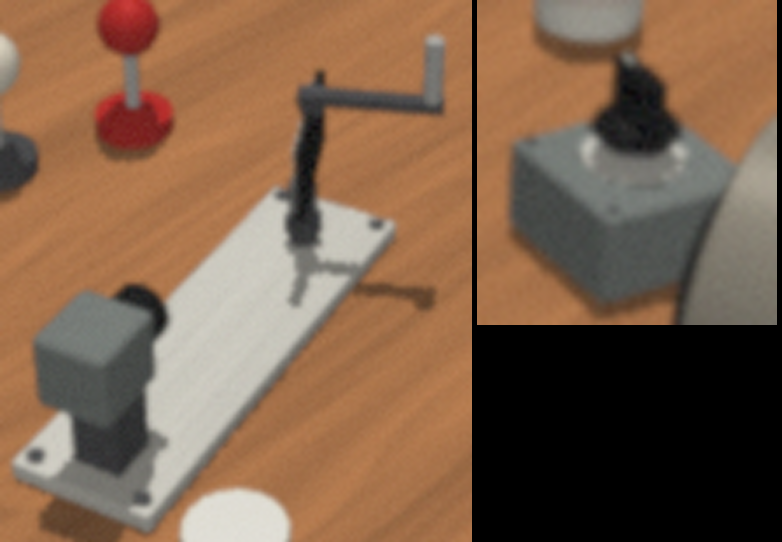

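Crops: the pin is upright grey on the lever end, at scene (275,207) and side (354,236). The rig plate corners are clear in both, and the mirror is seen edge-on. The black mushroom with its rib on the grey box is the button, and the white ball with the dark foot is confirmed.

```bash
cat > rig.py <<'E'
from h import *
from scipy.optimize import least_squares
S='scene';D='side'
SC=cam(S);SD=cam(D)
corn=[((-45,0),(285,265.6),(342.9,290.1)),((45,0),(317.4,272.4),(308.6,278.7)),((45,300),(348,218),(234.3,357)),((-45,300),(320.6,213),(272.9,373.6))]
def R(x,y,a,p): return [x+np.cos(a)*p[0]-np.sin(a)*p[1], y+np.sin(a)*p[0]+np.cos(a)*p[1]]
def f(q):
    x,y,a,o=q;r=[]
    for p,s,d in corn:
        P=R(x,y,a,(p[0],p[1]-o))+[12]
        r+=list(proj(S,P,SC)-s)+list(proj(D,P,SD)-d)
    P=R(x,y,a,(0,183))+[85]; r+=list(proj(S,P,SC)-(328.2,204.4))
    m=.349; P=R(x,y,a,(-80*np.cos(m),-80*np.sin(m)))+[167]
    r+=list(proj(S,P,SC)-(275.2,207.8))+list(proj(D,P,SD)-(354,236.4))
    return r
if __name__=='__main__':
    i=(np.array(atz(S,301,269,12))+atz(S,334,215,12))/2
    best=min((least_squares(f,[i[0],i[1],a,45],loss='soft_l1') for a in np.arange(-3,3.2,.7)),key=lambda s:s.cost)
    print(np.round(best.x,3),np.round(f(best.x),1))
    print('pin',tri([(S,275.2,207.8),(D,354,236.4)]))
    B=tri([(S,395.6,248.6),(D,226,243)]); print('ball',B, atz(S,395.6,248.6,85),atz(D,226,243,85))
    x,y,a,o=best.x; v=np.arctan2(B[1]-y,B[0]-x)-a
    j=((v+.873+np.pi)%(2*np.pi)-np.pi)/2; print('dist',np.hypot(B[0]-x,B[1]-y),'joint',j)
    for J in (0,j): m=.349+J; print('pin at',J,R(x,y,a,(-80*np.cos(m),-80*np.sin(m))),'facing',a+m)
    print('rib',tri([(S,195+142/5,270+55/5),(D,370+155/5,205+60/5)]),atz(S,195+142/5,270+50/5,100))
    print('bottle',atz(S,223,400,0),'jar',tri([(S,301.5,188),(D,297,377)]),'offcut',atz(S,413,208,35))
E
python3 rig.py
```

```text
[506.875  31.145   6.538  45.762] [-1.1 -1.7 -0.5 -2.8 -1.1 -1.7 -0.7 -1.9 -1.2 -1.1 -1.8 -0.6 -1.6 -1.1
 -0.6 -1.3 -1.5 -0.6 -0.8 -0.7 -0.8 -0.8]
pin [441.19558607 -14.43931565 165.02439757]
ball [728.28087382 102.35637497  84.97398461] [729.23390683 104.63396303  85.        ] [725.71704595 102.0715972   85.        ]
dist 232.5755784536538 joint 0.4644519310583579
pin at 0 [np.float64(441.04243656776003), np.float64(-14.308200409100728)] facing 6.887464071507342
pin at 0.4644519310583579 [np.float64(468.3764220530083), np.float64(-38.98193347853777)] facing 7.3519160025657
rib [ 480.01363034 -253.31978304  100.47260627] [ 476.03378299 -250.61759742  100.        ]
bottle [ 633.84978367 -439.68079849    0.        ] jar [320.34849087 281.0686732   66.0802442 ] offcut [646.77891563 418.80261637  35.        ]
```

View pics/wrist0.png

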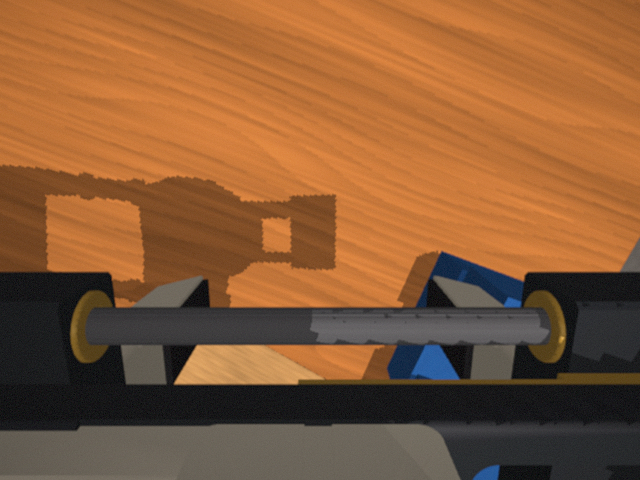

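```bash
python3 -m pendant '[[[0.5,0.45,0.1],[0,0,0],1],[[0.9,0.8,0.1],[0,0,0],1],[[0.9,0.8,0],[0,0,0],1],[[0.9,0.8,0],[0,0,0],1],[[0.9,0.8,0],[0,0,0],1],[[0.9,0.8,0],[0,0,0],1],[[0.9,0.8,0],[0,0,0],1],[[0.7,0.8,0],[0,0,0],1],[[0.4,0.5,0],[0,0,0],1],[[0,0,0],[0,0,0],1]]'
python3 - <<'E'
from h import *
print(bot.get_obs()['tool_pos']); C=cam('wrist')
cv2.imwrite('pics/w1.png',bot.capture('wrist')); np.savez('c1.npz',f=C[0],cx=C[1],cy=C[2],T=C[3])
print(-C[3][:3,:3].T@C[3][:3,3], proj('wrist',[478,-252,100]))
E
```

```text
time: 0.98
tool_pos: [396.2, -292.1, 249.5]
tcp_rot: [-3.14, -0.001, 0.363]
contact_force: [0.5, -0.4, -0.7]
grip_width: 92.1
finger_force: 0.0
[ 396.21132838 -292.12488369  249.53875784]
[ 457.90467037 -269.79824581  388.64115931] [302.47222824 101.98428999]
```

View pics/w1.png

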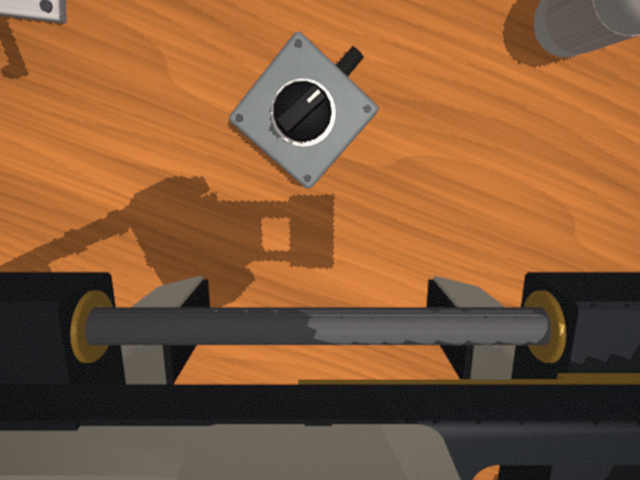

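The wrist view shows the grey box centred near (303,110). The black head is at (302,111), and the rib runs from lower left (284,124) to upper right (322,92), with a white mark at the upper right.

Run:
```python
import cv2
im=cv2.imread('pics/w1.png')[70:150,262:342]; im=cv2.convertScaleAbs(cv2.resize(im,None,fx=7,fy=7,interpolation=cv2.INTER_CUBIC),alpha=2,beta=20); cv2.imwrite('pics/w1c.png',im)
```

```text
(no output)
```

View pics/w1c.png

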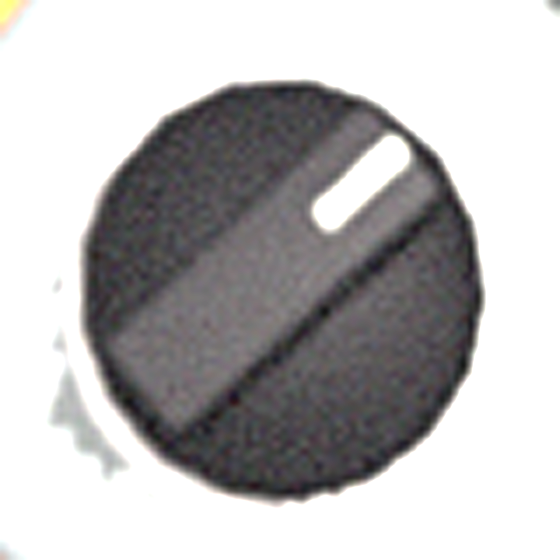

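Crop: the rib top's corners are at crop (110,345), (180,430), (440,195) and (360,105).

Run:
```python
from h import *
d=np.load('c1.npz'); C=(float(d['f']),float(d['cx']),float(d['cy']),d['T'])
p=[atz('wrist',262+x/7-.43,70+y/7-.43,100,C) for x,y in [(110,345),(180,430),(440,195),(360,105)]]
p=np.array(p); print(p.round(1),'c',p.mean(0)); v=p[2]+p[3]-p[0]-p[1]; print('ang',np.arctan2(v[1],v[0]),np.linalg.norm(v)/2)
print('head',atz('wrist',262+283/7-.43,70+290/7-.43,76,C)); print(bot.get_obs()['joint_positions'])
```

```text
[[ 462.5 -237.8  100. ]
 [ 457.4 -247.   100. ]
 [ 487.2 -263.2  100. ]
 [ 492.2 -253.   100. ]] c [ 474.83238924 -250.2394983   100.        ]
ang -0.48669799058690716 33.65092062191371
head [ 474.78503631 -250.47027079   76.        ]
[-7.94919721e-01  2.77641507e-01  1.60024405e+00 -8.38091875e-05
  1.26411748e+00  4.13617523e-01]
```

```bash
python3 -m pendant '[[[0.328,0.174,-0.4],[0,0,-0.885],1],[[0.328,0.174,-0.45],[0,0,-0.885],1],[[0.328,0.174,-0.45],[0,0,-0.885],1],[[0.328,0.174,-0.45],[0,0,-0.885],1],[[0.328,0.174,-0.45],[0,0,-0.885],1],[[0.328,0.174,-0.45],[0,0,-0.885],1],[[0.328,0.174,-0.45],[0,0,-0.885],1],[[0.328,0.174,-0.4],[0,0,-0.885],1],[[0,0,0],[0,0,0],1],[[0,0,0],[0,0,0],1]]'
```

```text
time: 1.87
tool_pos: [472.3, -254.0, 144.2]
tcp_rot: [3.141, 0.002, -0.488]
contact_force: [-0.3, 0.3, 0.4]
grip_width: 92.1
finger_force: 0.0
```

```bash
python3 -m pendant '[[[0.083,0.123,-0.3],[0,0,0],1],[[0,0,-0.5],[0,0,0],1],[[0,0,-0.5],[0,0,0],1],[[0,0,-0.27],[0,0,0],1],[[0,0,0],[0,0,0],1],[[0,0,0],[0,0,0],-1],[[0,0,0],[0,0,0],-1],[[0,0,0],[0,0,0],-1],[[0,0,0],[0,0,0],-1],[[0,0,0],[0,0,0],-1]]'
```

```text
time: 2.7
tool_pos: [475.8, -249.8, 98.2]
tcp_rot: [3.141, -0.001, -0.491]
contact_force: [0.3, -0.3, 0.3]
grip_width: 63.1
finger_force: 0.0
```

```bash
python3 -m pendant '[[[0,0,0],[0,0,0],-1],[[0,0,0],[0,0,0],-1],[[0,0,0],[0,0,0],-1],[[0,0,0],[0,0,0],-1],[[0,0,0],[0,0,0],-1],[[0,0,0],[0,0,0],-1],[[0,0,0],[0,0,0],-1],[[0,0,0],[0,0,0],-1],[[0,0,0],[0,0,0],-1],[[0,0,0],[0,0,0],-1]]'
```

```text
time: 3.53
tool_pos: [475.5, -249.9, 97.7]
tcp_rot: [3.141, -0.0, -0.491]
contact_force: [-0.9, -2.2, -0.1]
grip_width: 11.9
finger_force: 30.0
```

Gripped. Now push down about 9 mm, gently.

```bash
python3 -m pendant '[[[0,0,-0.08],[0,0,0],-1],[[0,0,-0.08],[0,0,0],-1],[[0,0,-0.08],[0,0,0],-1],[[0,0,-0.05],[0,0,0],-1],[[0,0,0],[0,0,0],-1],[[0,0,0],[0,0,0],-1],[[0,0,0],[0,0,0],-1],[[0,0,0],[0,0,0],-1],[[0,0,0],[0,0,0],-1],[[0,0,0],[0,0,0],-1]]'
```

```text
time: 4.37
tool_pos: [475.6, -249.9, 89.5]
tcp_rot: [3.141, -0.001, -0.491]
contact_force: [-3.5, -2.0, 8.4]
grip_width: 11.5
finger_force: 30.0
```

```bash
python3 -m pendant '[[[0,0,0.08],[0,0,0],-1],[[0,0,0.1],[0,0,0],-1],[[0,0,0.1],[0,0,0],-1],[[0,0,0.03],[0,0,0],-1],[[0,0,0],[0,0,0],-1],[[0,0,0],[0,0,-0.5],-1],[[0,0,0],[0,0,-0.8],-1],[[0,0,0],[0,0,-0.8],-1],[[0,0,0],[0,0,-0.8],-1],[[0,0,0],[0,0,0],-1]]'
```

```text
time: 5.2
tool_pos: [475.2, -250.1, 97.7]
tcp_rot: [3.14, 0.0, -0.844]
contact_force: [-3.6, -6.6, -1.8]
grip_width: 11.8
finger_force: 30.0
```

```bash
python3 -m pendant '[[[0,0,0],[0,0,-0.8],-1],[[0,0,0],[0,0,-0.8],-1],[[0,0,0],[0,0,-0.8],-1],[[0,0,0],[0,0,-0.8],-1],[[0,0,0],[0,0,-0.8],-1],[[0,0,0],[0,0,-0.6],-1],[[0,0,0],[0,0,-0.4],-1],[[0,0,0],[0,0,0],-1],[[0,0,0],[0,0,0],-1],[[0,0,0],[0,0,0],-1]]'
python3 -c "
from plant import bot;o=bot.get_obs();print(o['joint_positions'],o['moment'],o['tcp_rot'])"
```

```text
time: 6.03
tool_pos: [474.6, -250.4, 97.7]
tcp_rot: [3.139, -0.001, -1.439]
contact_force: [-5.3, -7.6, -1.6]
grip_width: 11.7
finger_force: 30.0
[-0.62723974  0.5242618   1.68059899 -0.00248691  0.93804559  2.38369901] [-1.29860173  1.06902191 -0.02568048] [ 3.13926024e+00 -5.51075027e-04 -1.43866980e+00]
```

```bash
python3 -m pendant '[[[0.02,0.03,0],[0,0,-0.25],-1],[[0,0.02,0],[0,0,-0.25],-1],[[0,0,0],[0,0,-0.25],-1],[[0,0,0],[0,0,-0.25],-1],[[0,0,0],[0,0,-0.25],-1],[[0,0,0],[0,0,0],-1],[[0,0,0],[0,0,0],-1],[[0,0,0],[0,0,0],-1],[[0,0,0],[0,0,0],-1],[[0,0,0],[0,0,0],-1]]'
python3 -c "
from plant import bot;o=bot.get_obs();print(o['moment'],o['tcp_rot'])"
```

```text
time: 6.87
tool_pos: [474.6, -250.1, 97.7]
tcp_rot: [3.138, -0.003, -1.587]
contact_force: [-8.8, -11.9, -0.3]
grip_width: 11.9
finger_force: 30.1
[-2.14315172  1.62922246  0.44496162] [ 3.13830673e+00 -2.93162218e-03 -1.58743003e+00]
```

```bash
python3 -m pendant '[[[0.02,0.03,0],[0,0,-0.2],-1],[[0.02,0.03,0],[0,0,-0.2],-1],[[0,0,0],[0,0,0],-1],[[0,0,0],[0,0,0],-1],[[0,0,0],[0,0,0],-1],[[0,0,0],[0,0,0],-1],[[0,0,0],[0,0,0],-1],[[0,0,0],[0,0,0],-1],[[0,0,0],[0,0,0],-1],[[0,0,0],[0,0,0],-1]]'
python3 -c "
from plant import bot;o=bot.get_obs();print(o['moment'],o['tcp_rot'])"
```

```text
time: 7.7
tool_pos: [475.0, -249.5, 97.7]
tcp_rot: [3.137, -0.005, -1.635]
contact_force: [-13.9, -17.9, -0.4]
grip_width: 12.1
finger_force: 30.8
[-3.00378273  2.26178119  0.63154508] [ 3.13699389 -0.00500221 -1.63456888]
```

```bash
python3 -m pendant '[[[-0.06,-0.09,0],[0,0,0],-1],[[0,0,0],[0,0,0],-1],[[0,0,0],[0,0,0],0],[[0,0,0],[0,0,0],0],[[0,0,0],[0,0,0],0],[[0,0,0],[0,0,0],0],[[0,0,0],[0,0,0],0],[[0,0,0],[0,0,0],0],[[0,0,0],[0,0,0],0],[[0,0,0],[0,0,0],0]]'
python3 -m pendant '[[[0,0,0.3],[0,0,0],0.5],[[0,0,0.8],[0,0,0],1],[[0,0,0.9],[0,0,0],1],[[0,0,0.9],[0,0,0.9],1],[[0,0,0.9],[0,0,0.9],1],[[-0.3,0.4,0.9],[0,0,0.9],1],[[-0.6,0.4,0.4],[0,0,0.9],1],[[-0.6,0.4,0],[0,0,0.9],1],[[-0.6,0,0],[0,0,0.9],1],[[-0.6,0,0],[0,0,0.9],1]]'
python3 - <<'E'
from h import *
print(proj('wrist',[475,-250,100]),proj('wrist',[441,-14,167]),bot.get_obs()['tcp_rot'])
E
```

```text
time: 8.53
tool_pos: [475.7, -248.9, 98.2]
tcp_rot: [-3.142, 0.0, -1.637]
contact_force: [0.2, 0.2, -0.2]
grip_width: 45.9
finger_force: 0.0
time: 9.37
tool_pos: [393.8, -212.3, 252.3]
tcp_rot: [-3.141, -0.002, -0.874]
contact_force: [-0.2, -0.7, 0.0]
grip_width: 91.7
finger_force: 0.0
[264.06750785 120.22833282] [ 70.54756494 435.39441921] [-3.14132677e+00 -1.52391110e-03 -8.74276925e-01]
```

Run:
```python
from h import *
C=cam('wrist'); im=bot.capture('wrist'); cv2.imwrite('pics/w2.png',im)
u,v=proj('wrist',[475,-250,100],C).astype(int)
b=im[v-35:v+35,u-35:u+35]; m=(b.min(2)>120)
g=cv2.cvtColor(b,cv2.COLOR_BGR2GRAY)
# white mark inside head: bright comps enclosed by dark
k,l,s,c=cv2.connectedComponentsWithStats((g>140).astype(np.uint8))
for i in range(1,k):
    if 10<s[i,4]<150:
        P=atz('wrist',u-35+c[i][0],v-35+c[i][1],100,C); print(s[i],c[i],P,np.arctan2(P[1]+250.3,P[0]-474.8))
```

```text
[40 15 12 14 64] [45.625    21.140625] [ 475.16503272 -262.0793824   100.        ] -1.53981711844661
[12 16  6 10 21] [14.80952381 20.42857143] [ 491.84549853 -248.71378777  100.        ] 0.09279031387748402
[10 27  3  6 12] [11.33333333 29.5       ] [ 490.05132426 -242.37877886  100.        ] 0.4790305312193361
[10 38  4 13 27] [11.55555556 44.        ] [ 484.02815958 -234.7243687   100.        ] 1.035928885264205
[53 47 17 23 85] [63.52941176 59.96470588] [ 449.1292744  -249.73829186  100.        ] 3.1197148723593675
[14 52  6  7 23] [16.52173913 55.26086957] [ 476.67807522 -230.87036193  100.        ] 1.4744353603425575
[20 61  5  5 14] [22.14285714 62.85714286] [ 470.4268112  -229.27935144  100.        ] 1.7759129882751477
[66 64  4  6 12] [67.33333333 67.        ] [ 443.97795251 -247.69760414  100.        ] 3.0573595055189164
[36 67 16  3 22] [44.72727273 68.54545455] [ 455.65946007 -236.50219721  100.        ] 2.516998179768389
```

```bash
python3 -m pendant '[[[0,0.5,0],[0,0,0.95],1],[[0,0.6,0],[0,0,0.95],1],[[0,0.6,0],[0,0,0.95],1],[[0,0.6,0],[0,0,0.95],1],[[0,0.6,0],[0,0,0.95],1],[[0,0.6,0],[0,0,0.95],1],[[0,0.6,0],[0,0,0.95],1],[[0,0.6,0],[0,0,0.95],1],[[0,0.4,0],[0,0,0.95],1],[[0,0.3,0],[0,0,0.95],1]]'
python3 -m pendant '[[[0,0,0],[0,0,0.8],1],[[0,0,0],[0,0,0.8],1],[[0,0,0],[0,0,0.8],1],[[0,0,0],[0,0,0.4],1],[[0,0,0],[0,0,0],1],[[0,0,0],[0,0,0],1],[[0,0,0],[0,0,0],1],[[0,0,0],[0,0,0],1],[[0,0,0],[0,0,0],1],[[0,0,0],[0,0,0],1]]'
python3 - <<'E'
from h import *
C=cam('wrist'); im=bot.capture('wrist'); cv2.imwrite('pics/w3.png',im);np.savez('c3.npz',f=C[0],cx=C[1],cy=C[2],T=C[3])
print(proj('wrist',[441,-14,167],C),proj('wrist',[507,31,113],C))
E
```

```text
time: 10.25
tool_pos: [394.8, -49.9, 251.9]
tcp_rot: [3.141, -0.001, 0.264]
contact_force: [0.2, -0.3, 0.7]
grip_width: 91.8
finger_force: 0.0
time: 11.08
tool_pos: [394.6, -51.1, 251.3]
tcp_rot: [3.141, -0.0, 0.595]
contact_force: [0.7, -0.0, 0.4]
grip_width: 91.7
finger_force: 0.0
[307.19353806 153.82100422] [308.17370985  21.39372401]
```

View pics/w3.png

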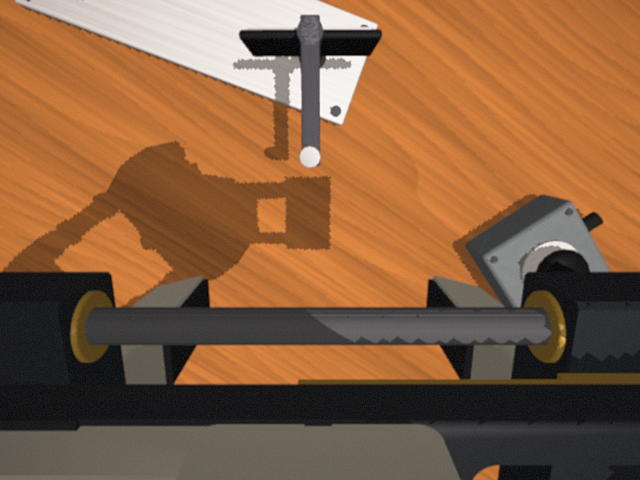

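Wrist view: the pin top is at (310,157), the lever runs up to the hub at (310,30), and the mirror is edge-on behind it.

Run:
```python
from h import *
d=np.load('c3.npz'); C=(float(d['f']),float(d['cx']),float(d['cy']),d['T'])
p=atz('w',310,156.5,167,C);h=atz('w',310,30,127,C);v=h-p
print(p,h,np.hypot(*v[:2]),np.arctan2(v[1],v[0]))
# predictions using this pin & directional fit
for n,q in (('plate corner',(341,124)),('corner2',(379,25))): print(n,atz('w',*q,12,C))
```

```text
[440.67059003 -16.06822318 167.        ] [500.81824282  25.16051868 127.        ] 72.92152830842272 0.6009000027904043
plate corner [474.47421644 -23.93647949  12.        ]
corner2 [559.82993269  -4.18490057  12.        ]
```

```bash
python3 -m pendant '[[[0.31,0.24,0],[0,0,0],1],[[0.31,0.24,0],[0,0,0],1],[[0.31,0.24,0],[0,0,0],1],[[0.31,0.24,0],[0,0,0],1],[[0.3,0.24,0],[0,0,0],1],[[0,0,-0.4],[0,0,0],1],[[0,0,-0.5],[0,0,0],1],[[0,0,-0.5],[0,0,0],1],[[0,0,0],[0,0,0],1],[[0,0,0],[0,0,0],1]]'
```

```text
time: 11.97
tool_pos: [441.0, -14.5, 208.9]
tcp_rot: [-3.14, 0.001, 0.596]
contact_force: [-0.1, 0.4, -0.6]
grip_width: 91.5
finger_force: 0.0
```

```bash
python3 -m pendant '[[[0,0,-0.6],[0,0,0],1],[[0,0,-0.6],[0,0,0],1],[[0,0,-0.5],[0,0,0],1],[[0,0,-0.26],[0,0,0],1],[[0,0,0],[0,0,0],1],[[0,0,0],[0,0,0],-1],[[0,0,0],[0,0,0],-1],[[0,0,0],[0,0,0],-1],[[0,0,0],[0,0,0],-1],[[0,0,0],[0,0,0],-1]]'
python3 -m pendant '[[[0,0,0],[0,0,0],-1],[[0,0,0],[0,0,0],-1],[[0,0,0],[0,0,0],-1],[[0,0,0],[0,0,0],-1],[[0,0,0],[0,0,0],-1],[[0,0,0],[0,0,0],-1],[[0,0,0],[0,0,0],-1],[[0,0,0],[0,0,0],-1],[[0,0,0],[0,0,0],-1],[[0,0,0],[0,0,0],-1]]'
```

```text
time: 12.8
tool_pos: [441.1, -15.1, 151.0]
tcp_rot: [3.141, -0.001, 0.595]
contact_force: [-0.1, 0.1, 0.6]
grip_width: 63.2
finger_force: 0.0
time: 13.63
tool_pos: [440.7, -15.0, 150.4]
tcp_rot: [-3.142, 0.0, 0.595]
contact_force: [-0.2, 0.1, 0.1]
grip_width: 11.3
finger_force: 30.0
```

```bash
python3 -m pendant '[[[0.092,-0.126,0],[0,0,0.486],-1],[[0.099,-0.12,0],[0,0,0.486],-1],[[0.106,-0.114,0],[0,0,0.486],-1],[[0.112,-0.108,0],[0,0,0.486],-1],[[0.119,-0.101,0],[0,0,0.486],-1],[[0.124,-0.094,0],[0,0,0.486],-1],[[0.13,-0.087,0],[0,0,0.486],-1],[[0.134,-0.079,0],[0,0,0.486],-1],[[0,0,0],[0,0,0],-1],[[0,0,0],[0,0,0],-1]]'
python3 - <<'E'
from h import *
for n in('scene','side'): cv2.imwrite(f'pics/{n}2.png',bot.capture(n))
a=cv2.imread('pics/scene2.png')[170:320,190:450]; b=cv2.imread('pics/side2.png')[200:350,170:440]
s=lambda x:cv2.resize(x,(780,int(x.shape[0]*780/x.shape[1])))[:300]
cv2.imwrite('pics/c2.png',cv2.resize(np.vstack([cv2.resize(a,(520,300)),cv2.resize(b,(520,300))]),None,fx=1,fy=1))
o=bot.get_obs(); t=o['tool_pos']; print(o)
print('joint', np.arctan2(30.1-t[1],506.7-t[0])-.602)
E
```

```text
time: 14.47
tool_pos: [468.0, -39.5, 150.4]
tcp_rot: [-3.141, -0.0, 1.06]
contact_force: [-0.4, 3.1, 1.8]
grip_width: 11.5
finger_force: 30.0
{'time': 14.5667, 'joint_positions': array([-2.47831411e-01,  3.46556900e-01,  1.80637998e+00,  5.52160651e-04,
        9.89113908e-01,  2.62460788e-01]), 'dq': array([-0.00068029, -0.00192059,  0.0027673 , -0.00261336, -0.00266016,
       -0.00461494]), 'tau': array([-1.79523591e+00, -3.88756049e+01, -2.10083467e+01, -8.03540591e-01,
       -4.18511136e-01, -7.25855440e-03]), 'tool_pos': array([467.92715312, -39.44998738, 150.37439101]), 'tcp_rot': array([-3.14103048e+00, -3.26534491e-04,  1.06020056e+00]), 'contact_force': array([-0.65036343,  3.78353514,  1.35589917]), 'moment': array([ 0.57807213,  0.00429678, -0.03015504]), 'finger_force': 30.00013142824173, 'grip_width': 11.383917466245245}
joint 0.4602271424497576
```

View pics/c2.png

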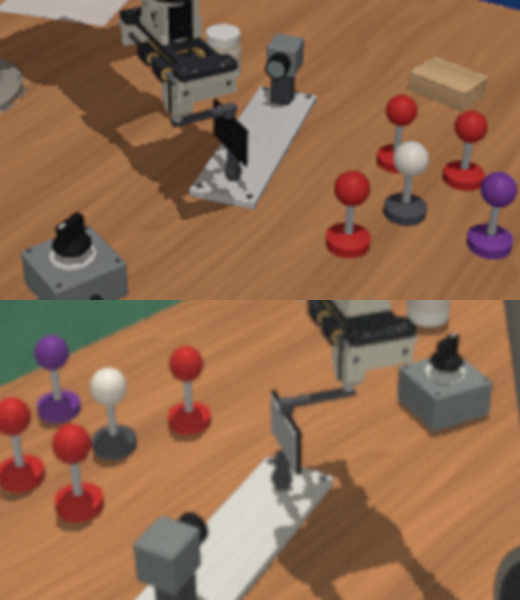

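The composite shows the mirror turned, the gripper on the pin, the bystanders untouched and the button up. A small final nudge, then I hand in.

```bash
python3 -m pendant '[[[0.016,-0.009,0],[0,0,0.06],-1],[[0,0,0],[0,0,0],-1],[[0,0,0],[0,0,0],-1],[[0,0,0],[0,0,0],-1],[[0,0,0],[0,0,0],-1],[[0,0,0],[0,0,0],-1],[[0,0,0],[0,0,0],-1],[[0,0,0],[0,0,0],-1],[[0,0,0],[0,0,0],-1],[[0,0,0],[0,0,0],-1]]'
python3 - <<'E'
from h import *
t=bot.get_obs()['tool_pos']; print('joint', np.arctan2(30.1-t[1],506.7-t[0])-.602)
print(bot.close_job())
E
```

```text
time: 15.4
tool_pos: [468.6, -39.8, 150.4]
tcp_rot: [-3.141, -0.0, 1.069]
contact_force: [-1.1, 5.4, 0.3]
grip_width: 11.3
finger_force: 30.0
joint 0.4700209113727395
the job is handed in; nothing more can be done
None
```

I handed the job in at 15.4 s, with no verdict returned: the button was pushed down and let up, its head twisted clockwise until it met firm resistance at what I take to be its stop, and the gripper is holding the mirror at about 0.47 rad, my estimate of where the ball is centred (not checked through the rig's own camera).

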